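Set the vent stay to its middle hole

ROBOT

A 6-joint arm with a two-finger parallel gripper is mounted at the origin on a cart in front of the work surface, level with it; the furniture and walls round the work are solid. World frame = base frame: x ahead of the robot, y to its left, z up, the work surface at z = 0. Lengths are in m, angles in rad, forces in N, time in s.
With the tool pointing down it reaches from about 0.275 to 0.825 m from the base axis. Payload 5.2 kg.
Tool frame: the origin (TCP) lies midway between the tips of the shut fingers; the grasp point (between the pads) lies 19 mm behind it; z points along the fingers, y is the line along which they close (so a half turn about z gives the same grasp; the last joint's range is limited). The gripper opens to 93 mm and grips with 3 to 60 N. Pads are 15 mm wide; open, the fingers measure 128 mm over their backs; the gripper's body (75 mm by 188 mm) begins 65 mm behind the grasp point.
Start: joints at [0.95, 0.259, 1.535, -0, 1.348, -0.203], TCP at [0.223, 0.503, 0.219] pointing down, gripper open.
Joint ranges: [-3.14, 3.14], [-0.91, 2.08], [0.19, 2.58], [-1.22, 4.36], [0.22, 2.71], [-3.12, 3.12]. Speed limits (rad/s): [2.57, 2.57, 3.14, 3.14, 3.14, 3.14].

INTERFACE

Orientations are given as a 3x3 rotation matrix whose columns are the frame's x, y, z axes.
In Python, from plant import status, viewer, order gives the robot as it stands.
- The arm moves only by the tool apply_moves, never from a script. Its argument "series" is one flat list of numbers, 5 for each row, row after row: the shift along the tool's x, y, z in units of 25 mm (1.0 is 25 mm), then the turn about the tool's z in degrees, then the opening, from -1 (shut) to 1 (fully open). A call has 1 to 12 rows; each row is the pose to reach, as a shift and turn from the pose commanded when the call began, along the tool's axes at that moment; what a row does not reach only later rows make up. A row lasts 1/8 s, in which the tool goes at most 62.5 mm and 10.7 degrees, less where a joint would pass 70% of its speed; a pose out of reach is approached as far as the arm can. A call with a gripper value outside its range is refused whole. The fingers move at their own pace and stop on an object; the grip force is fixed at half the most. Time passes only in rows, so rows that repeat a pose let the fingers close. It gives the time, the measured TCP pose, the force, the opening and the grip force at its end, in the units of the state.
- status.state(): the state, without advancing time (a new reading comes with each control period).
- viewer.get_image(name): name is "scene" or "top" or "wrist"; returns the picture (384x512x3 uint8, red, green, blue); there is no depth.
- viewer.camera_model(name): a dict with "vertical_fov" (degrees; the focal length in pixels is half the picture's height over the tangent of half this angle, whatever the lens; pixels are square), "cx", "cy" (the principal point, pixels), "rvec" (rotation vector, rad) and "tvec" (3), from world to camera coordinates, as OpenCV has them. Camera axes: x right, y down, z forward; pixel columns grow to the right and rows downward; lengths in m; the calibration is good to about 2 mm. A picture is of the moment at which its call begins: read the wrist's pose just before it. camera_model takes no time and is no camera call; for the wrist camera it gives the pose at the moment of the call.
- order.hand_in(): hands the job in; it is judged then, once.
The state is a dict: "time": time; "joint_pos": joint angles; "joint_velocities": joint speeds; "effort": joint torques, N m; "ee_pos": TCP position; "tool_rot": TCP orientation; "force": force on the tool from outside, world axes, zero at the start; "torque": the same for the moment, N m; "gripper_width": finger opening in m; "finger_force": force on a finger pad.
Only numpy, scipy, OpenCV 4.12 (cv2) and the standard library are available. Lean on these libraries where they do the work, as an engineer would, in place of code of your own. Each camera call takes 0.05 s, during which the arm holds its last target. There are 200 camera calls.

TASK

The freshly varnished vent window stands on the bench with its stay's long slot over the pin, so the sash hangs loose and can swing shut on the wet rebates. Lift the stay off the pin, push the sash out with it and drop the middle one of its three round holes over the pin, right down onto the pin plate, so the sash is held open to dry. The pin can be felt for with the stay, but do not bear down hard on it, do not let the sash fall shut, leave the other things on the bench alone, and let go at the end.

Things in the scene. Friction and masses are not known exactly. Their poses are not given: they have to be found in the camera images.
- vent_frame: Top-hung vent window frame of brown wood, 320 mm wide, 278 mm high, fixed to the bench on two pale battens. Origin on the bench under the middle of its thickness; x points out through the window (away from the robot), y along its width, z up. A window board (top at 60 mm) reaches 130 mm before the origin (-x), the battens 137 mm. The sash's hinge line runs along y at x = 0, z = 230 mm.
- sash (a joint): Opening angle of the sash (rad): 0 shut, grows as its lower edge swings out to +x of vent_frame, at most 0.9. Nearly free hinge (0.04 N m friction), sash about 0.6 kg: it falls towards shut when let go. The stay's eye (pivot) sits on the sash: when shut, 30 mm before the hinge line (-x) and 159 mm below it; it turns with the sash about that line.
- pin_plate: Steel plate 50 x 34 mm on the window board under the stay. Origin: centre of its top face, 90 mm before the frame's origin, 65 mm above the bench; axes as vent_frame. A brass pin, 9.5 mm thick, flat-topped with a 1 mm chamfer, stands 15 mm up from it, clamped tight somewhere in its slot: up to 15 mm either side of the origin along x, 0 in y. The pin's own place is not measured.
- stay_knob (a point): Grip point on the axis of the upright black knob at the robot's end of the stay, 212 mm from the eye. Knob 19 mm thick, 28 mm high. The point is 28 mm above the bar's middle plane: knob top 8 mm higher, bar top 25 mm lower. The stay is a steel bar 24 mm wide, 6 mm thick, 0.16 kg, running from the eye towards the robot; it tips freely up and down about the eye, with 0.03 rad of side play.
- stay_hole1 (a point): Centre of the round hole nearest the sash, on the bar's underside, 112 mm from the eye. All three round holes are 12 mm wide, 36 mm apart. Nearer the sash than this hole is the long slot, 12 mm wide, from 37 to 97 mm from the eye, in which the pin stands at the start.
- stay_hole2 (a point): Centre of the middle round hole, on the bar's underside, 148 mm from the eye. With the pin through it and the bar down on the plate, this point is 0 to 5 mm above the plate's top and the sash stands open 0.45 to 0.67 rad, as the pin is clamped. With the bar riding on the pin's top it is about 15 mm above the plate.
- stay_hole3 (a point): Centre of the round hole nearest the knob, on the bar's underside, 184 mm from the eye.
- varnish_tin: Black varnish tin, 108 mm wide, 122 mm high; origin under its centre. Bystander.
- sanding_block: Brown sanding block 60 x 97 x 28 mm; origin under its centre. Bystander.
- tape_measure: Yellow tape measure 65 x 76 x 35 mm lying on its side; origin under its centre. Bystander.
- offcut_c: Wood offcut 32 x 200 x 19 mm lying flat; origin under its centre. Bystander.

How it is judged:
By the outcome, as a careful person would: the job done as asked, in the order asked, and still so for the second after the job is handed in, with the robot touching nothing.
It also fails if it takes over 64 s, if anything falls off the work surface, if the arm or the gripper's body presses on something with over 40 N, if the wrist force passes 120 N, or if a joint passes its speed limit or range.

## Working session

There is one attempt and no reset: what is moved stays moved. The work goes in short steps, Python scripts to look and compute and a tool call to move; the robot and the scene stay as the last step left them, time stands still between calls to the robot, and variables do not carry over. Pictures are saved under pics/ and viewed, at most 10 in all, crops included, and the job is handed in when it is done.

Besides the shell and the picture viewer there is one more tool, called after "Call:" by a JSON object that holds its "method" and its "body", one argument or row to a line. apply_moves: Moves the arm, as the interface text tells. Its arguments: {"type":"object","properties":{"series":{"type":"array"}},"required":["series"]}

```bash
ls; mkdir -p pics; python3 - <<'E'
from plant import status, viewer
import cv2,numpy as np
s=status.state(); print({k:np.round(v,3).tolist() for k,v in s.items()})
ims=[]
for n in ["scene","top","wrist"]:
    m=viewer.camera_model(n); print(n,m)
    im=viewer.get_image(n); cv2.imwrite(f"pics/{n}0.png",im[...,::-1])
E
```

```text
pics
{'time': 0.0, 'joint_pos': [0.95, 0.259, 1.536, -0.0, 1.348, -0.203], 'joint_velocities': [0.0, -0.001, -0.001, -0.001, 0.001, 0.001], 'effort': [-0.003, -43.731, -28.399, 0.071, 0.042, -0.0], 'ee_pos': [0.223, 0.502, 0.218], 'tool_rot': [[-0.914, 0.406, -0.001], [0.406, 0.914, -0.001], [0.0, -0.002, -1.0]], 'force': [0.557, -0.895, -1.103], 'torque': [-0.021, -0.059, 0.012], 'finger_force': 0.0, 'gripper_width': 0.093}
scene {'vertical_fov': 42.56942612696379, 'cx': 252.9592257204649, 'cy': 179.92831487446864, 'rvec': array([ 1.90357791, -0.80419417,  0.53822421]), 'tvec': array([-0.36134062,  0.28585216,  1.32013693])}
top {'vertical_fov': 55.55527335227558, 'cx': 252.4730345828117, 'cy': 195.3635297773564, 'rvec': array([ 2.17804186, -2.14113206,  0.14893729]), 'tvec': array([-0.00728607,  0.56629868,  1.24944743])}
wrist {'vertical_fov': 67.55139339745261, 'cx': 255.88041864655904, 'cy': 186.69073513385612, 'rvec': array([-2.44698638, -1.58966678, -0.20352332]), 'tvec': array([-0.54830266, -0.02857764,  0.3907236 ])}
```

View pics/scene0.png

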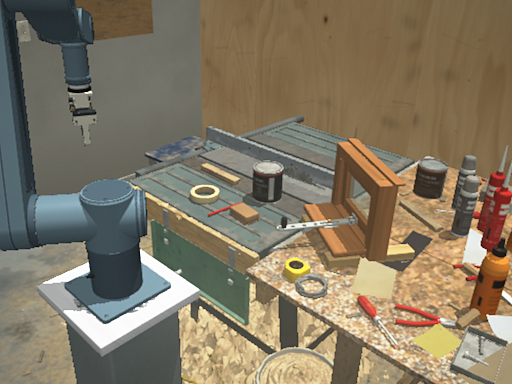

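View pics/top0.png

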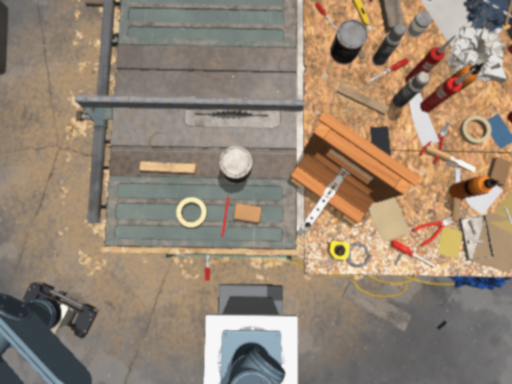

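The scene view shows the frame with the stay running from it to a black knob at about (284,222). In the top view, the stay runs from about (343,172) to the knob at about (308,226), and the frame is turned about 30° clockwise.

```bash
cat > h.py <<'E'
import numpy as np, cv2
from plant import status, viewer
def cam(n):
    m=viewer.camera_model(n); f=192/np.tan(np.radians(m["vertical_fov"])/2)
    return np.array([[f,0,m["cx"]],[0,f,m["cy"]],[0,0,1]]),cv2.Rodrigues(m["rvec"])[0],np.array(m["tvec"])
def ray(c,uv):
    K,R,t=c; return -R.T@t, R.T@np.linalg.inv(K)@np.array([*uv,1.])
def onz(c,uv,z):
    o,d=ray(c,uv); return o+d*(z-o[2])/d[2]
def proj(c,p):
    K,R,t=c; q=K@(R@np.array(p)+t); return q[:2]/q[2]
def tri(a,b):
    (o,d),(p,e)=ray(*a),ray(*b); s=np.linalg.lstsq(np.c_[d,-e],p-o,rcond=None)[0]
    x,y=o+s[0]*d,p+s[1]*e; return (x+y)/2,np.linalg.norm(x-y)
E
python3 - <<'E'
from h import *
a=cv2.imread('pics/top0.png')[100:240,280:430]; b=cv2.imread('pics/scene0.png')[130:270,260:410]
a=cv2.resize(a,None,fx=2.66,fy=4*.665,interpolation=3); b=cv2.resize(b,(a.shape[1],a.shape[0]),interpolation=3)
out=np.hstack([a,b]);print(out.shape); cv2.imwrite('pics/c0.png',out)
t,s=cam('top'),cam('scene')
print(proj(t,status.state()['ee_pos']))
for uv in [(326,114),(418,180)]: print(onz(t,uv,.278))
print(onz(t,(308,226),.13),onz(t,(343,172),.08))
print(tri((t,(308,226)),(s,(284,218))))
E
```

```text
(372, 798, 3)
[ 78.8955202  301.73661572]
[ 0.78103381 -0.2084566   0.278     ]
[ 0.58843825 -0.47292479  0.278     ]
[ 0.45743973 -0.17825893  0.13      ] [ 0.64738232 -0.30767555  0.08      ]
(array([ 0.4600665, -0.1842466,  0.1018446]), np.float64(0.003817055271307931))
```

View pics/c0.png

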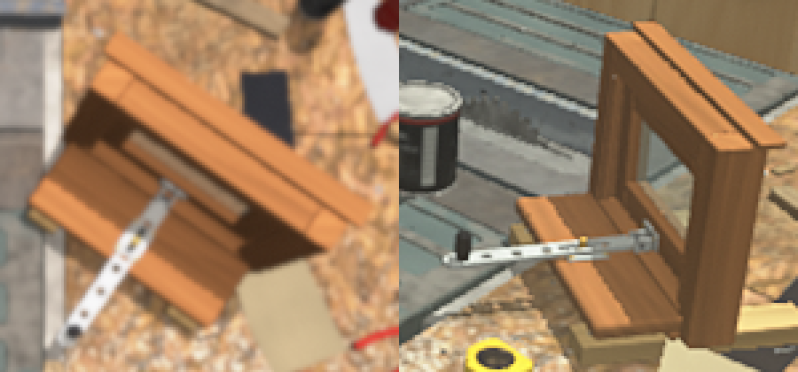

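The crop shows the brass pin in the slot at about (333,187) in the top view and (329,221) in the scene view. The black knob is at about (307,224) in the top view. I'll hover near the knob and take a closer look.

Call:
{"method": "apply_moves", "body": {
  "series": [-18.8,-21,0,11,1,-18.8,-21,0,11,1,-18.8,-21,0,11,1,-18.8,-21,0,11,1,-18.8,-21,0,11,1,-18.8,-21,0,11,1,-18.8,-21,0,11,1,-18.8,-21,0,11,1,-18.8,-21,0,11,1,-18.8,-21,0,11,1,-18.8,-21,0,11,1,-18.8,-21,0,11,1]
}}

```text
time: 1.65
ee_pos: [0.4402, -0.1712, 0.2182]
tool_rot: [[-0.818, 0.576, -0.0], [0.576, 0.818, -0.0], [0.0, -0.0, -1.0]]
force: [0.2, 0.8, -0.1]
gripper_width: 0.0932
finger_force: 0.0
```

```bash
python3 - <<'E'
from h import *
c=cam('wrist'); im=viewer.get_image('wrist')[...,::-1]; print(c)
cv2.imwrite('pics/w1.png',im); s=viewer.get_image('scene')[...,::-1]; t=viewer.get_image('top')[...,::-1]
cv2.imwrite('pics/s1.png',s);cv2.imwrite('pics/t1.png',t)
print(-c[1].T@c[2])
E
```

```text
(array([[287.06951038,   0.        , 255.88041865],
       [  0.        , 287.06951038, 186.69073513],
       [  0.        ,   0.        ,   1.        ]]), array([[ 5.76551605e-01,  8.17060581e-01, -5.04181211e-04],
       [ 7.90203059e-01, -5.57442706e-01,  2.54630625e-01],
       [ 2.07767594e-01, -1.47206101e-01, -9.67038257e-01]]), array([-0.11278362, -0.47251766,  0.2731869 ]))
[ 0.38165109 -0.13103569  0.38444279]
```

View pics/w1.png

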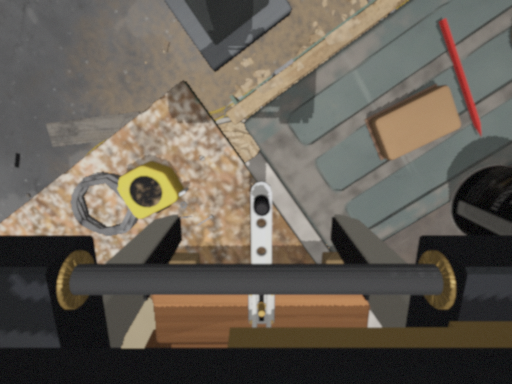

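The wrist view shows the knob at about (261,203), and the stay runs straight down the image at column 261 to the brass pin at about (262,308). The tool is therefore well aligned with the stay. Next I'll get the knob position.

```bash
python3 - <<'E'
from h import *
im=cv2.imread('pics/w1.png'); c=cam('wrist'); t,s=cam('top'),cam('scene')
g=im.max(2)
m=(g<60).astype(np.uint8); m[:175]=0;m[235:]=0;m[:,:235]=0;m[:,290:]=0
ys,xs=np.nonzero(m)
for y in range(ys.min(),ys.max()+1): r=xs[ys==y]; print(y,r.min() if len(r) else '',r.max() if len(r) else '',end='; ')
print()
w=im[185:330,235:290].astype(int); white=(im.min(2)>150)
for y in (188,225,235,245,300,310,318):
    r=np.nonzero(white[y,235:290])[0]+235; print(y,r.min() if len(r) else 0,r.max() if len(r) else 0, onz(c,(r.mean(),y),.07) if len(r) else '')
for uv in [(261.5,207)]: print('knob top', onz(c,uv,.102),onz(c,uv,.098))
for n,cc,box in (('scene0',s,(205,240,270,300)),('top0',t,(212,236,298,320))):
    im2=cv2.imread(f'pics/{n}.png'); k=im2.max(2)[box[0]:box[1],box[2]:box[3]]
    ys,xs=np.nonzero(k<70); print(n,xs.min()+box[2],xs.max()+box[2],ys.min()+box[0],ys.max()+box[0],xs.mean()+box[2],ys.mean()+box[0])
E
```

```text
196 258 264; 197 256 265; 198 256 266; 199 255 267; 200 255 267; 201 255 267; 202 255 267; 203 255 267; 204 255 268; 205 255 268; 206 255 268; 207 255 268; 208 255 268; 209 255 268; 210 256 267; 211 256 267; 212 257 266; 213 258 265; 214 261 262; 
188 252 283 [ 0.45911837 -0.16183536  0.07      ]
225 251 271 [ 0.48960743 -0.19659797  0.07      ]
235 251 272 [ 0.50036454 -0.2033544   0.07      ]
245 251 271 [ 0.51064131 -0.21121957  0.07      ]
300 248 273 [ 0.57244036 -0.25513092  0.07      ]
310 251 271 [ 0.58496218 -0.2628834   0.07      ]
318 0 0 
knob top [ 0.46242488 -0.17775986  0.102     ] [ 0.46358125 -0.17846867  0.098     ]
scene0 281 299 217 234 284.4107142857143 222.53571428571428
top0 306 308 224 225 307.0 224.25
```

Call:
{"method": "apply_moves", "body": {
  "series": [-0.93,0.3,0,0,1,-0.93,0.3,1,0,1,-0.93,0.3,3,0,1,-0.93,0.3,4.5,0,1,-0.93,0.3,5.4,0,1,-0.93,0.3,5.77,0,1,-0.93,0.3,5.77,0,1]
}}

```text
time: 2.68
ee_pos: [0.4629, -0.1737, 0.0746]
tool_rot: [[-0.821, 0.572, -0.0], [0.572, 0.821, 0.0], [0.001, 0.0, -1.0]]
force: [0.4, 0.4, -0.2]
gripper_width: 0.0929
finger_force: 0.0
```

```bash
python3 - <<'E'
from h import *
for n,b in (('scene',(180,270,240,360)),('wrist',(120,360,130,390))):
    im=viewer.get_image(n)[...,::-1]; cv2.imwrite(f'pics/{n}2.png',im)
a=cv2.resize(cv2.imread('pics/scene2.png')[170:260,250:350],(400,360),interpolation=3)
b=cv2.resize(cv2.imread('pics/wrist2.png')[120:360,130:390],(390,360))
cv2.imwrite('pics/c2.png',np.hstack([a,b])); print(status.state()['force'])
E
```

```text
[-0.69419676  0.0055555  -1.11929885]
```

View pics/c2.png

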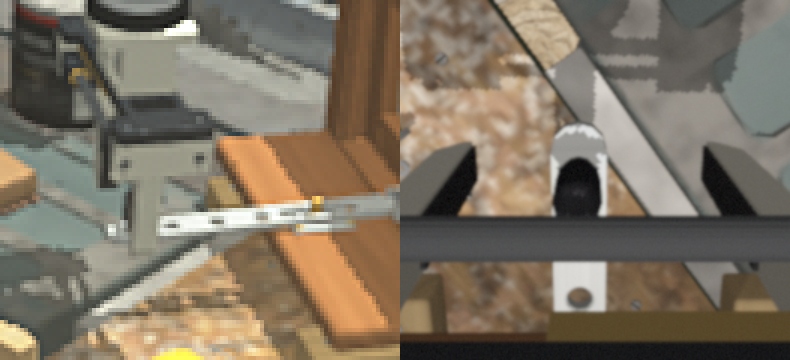

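The knob stands between the fingers, with the tips just above the bar. Before closing I'll check the fore-aft offset.

```bash
python3 - <<'E'
from h import *
c=cam('wrist'); st=status.state(); p,R=st['ee_pos'],st['tool_rot']; print(p,R)
g=cv2.imread('pics/wrist2.png').max(2)
m=np.zeros_like(g); m[215:262,222:272]=(g[215:262,222:272]<60); ys,xs=np.nonzero(m); 
for y in range(ys.min(),ys.max()+1,3): r=xs[ys==y]; print(y,r.min(),r.max(),end='; ')
print('tcp px',proj(c,p),'grip pt px',proj(c,np.array(p)+[0,0,.019]), 'top px',proj(c,np.array(p)+[0,0,.027]))
for z in (.07,.1): print(z,proj(c,[p[0],p[1],z]))
E
```

```text
[ 0.46371073 -0.17478607  0.07553091] [[-8.20245217e-01  5.72009926e-01  1.55861139e-03]
 [ 5.72009171e-01  8.20246688e-01 -9.37241289e-04]
 [-1.81455715e-03  1.22772322e-04 -9.99998346e-01]]
225 248 249; 228 242 255; 231 239 258; 234 237 260; 237 236 261; 240 235 262; 243 235 262; 246 234 262; 249 234 262; 252 233 262; 255 232 262; 258 234 262; 261 235 261; tcp px [257.4760706  228.92189425] grip pt px [257.66180896 242.47001715] top px [257.75337366 249.14892783]
0.07 [257.42896116 225.48563823]
0.1 [257.72341937 246.9640021 ]
```

Call:
{"method": "apply_moves", "body": {
  "series": [-0.18,-0.2,0,0,1,-0.18,-0.2,0,0,0,-0.18,-0.2,0,0,-0.4,-0.18,-0.2,0,0,-0.4,-0.18,-0.2,0,0,-0.4]
}}

```text
time: 3.4
ee_pos: [0.4638, -0.1816, 0.0744]
tool_rot: [[-0.82, 0.573, -0.0], [0.573, 0.82, 0.0], [0.0, 0.0, -1.0]]
force: [-0.7, -0.6, -0.3]
gripper_width: 0.0577
finger_force: 0.0
```

```bash
python3 - <<'E'
from h import *
im=viewer.get_image('wrist')[...,::-1]; cv2.imwrite('pics/wrist3.png',im)
c=cam('wrist'); st=status.state(); p=st['ee_pos']; print(p,st['gripper_width'],st['force'])
g=im.max(2)
m=np.zeros_like(g); m[205:262,222:280]=(g[205:262,222:280]<60); ys,xs=np.nonzero(m); 
for y in range(ys.min(),ys.max()+1,3): r=xs[ys==y]; print(y,r.min(),r.max(),end='; ')
for z in (.07,.1): print(z,proj(c,[p[0],p[1],z]))
E
```

```text
[ 0.46380183 -0.18162931  0.07435261] 0.05375488331210913 [-0.43337666 -0.65900252 -0.05719459]
219 256 259; 222 251 265; 225 248 268; 228 246 270; 231 245 270; 234 244 271; 237 244 272; 240 244 272; 243 243 272; 246 243 273; 249 243 273; 252 244 272; 255 245 271; 258 248 268; 261 251 265; 0.07 [257.41106271 226.17768963]
0.1 [257.69835003 247.84339814]
```

Call:
{"method": "apply_moves", "body": {
  "series": [-0.05,0,0,0,-0.7,-0.05,0,0,0,-1,-0.05,0,0,0,-1,-0.05,0,0,0,-1,-0.05,0,0,0,-1,-0.05,0,0,0,-1]
}}

```text
time: 4.2
ee_pos: [0.4649, -0.1823, 0.0744]
tool_rot: [[-0.82, 0.573, -0.0], [0.573, 0.82, 0.0], [0.0, 0.0, -1.0]]
force: [0.8, 0.2, 0.3]
gripper_width: 0.0183
finger_force: 30.0
```

The knob is gripped, with a width of 18 mm and no side force. Before pushing to feel the slot's end on the pin, I'll estimate where the pin is.

```bash
python3 - <<'E'
from h import *
t,s=cam('top'),cam('scene')
im=viewer.get_image('wrist')
for n,b in (('top0',(178,196,322,346)),('scene0',(212,230,318,340)),('w1',(296,322,245,280))):
    h=cv2.cvtColor(cv2.imread(f'pics/{n}.png'),cv2.COLOR_BGR2HSV)[b[0]:b[1],b[2]:b[3]]
    m=(h[...,0]>13)&(h[...,0]<32)&(h[...,1]>120)&(h[...,2]>90); ys,xs=np.nonzero(m); print(n,len(xs),np.c_[xs+b[2],ys+b[0]].tolist()[:40])
print(tri((t,(332.6,187.2)),(s,(329.5,220.6))))
K=cam('wrist')[0]
R=np.array([[.576551605,.817060581,-.000504181],[.790203059,-.557442706,.254630625],[.207767594,-.147206101,-.967038257]]);tt=np.array([-.11278362,-.47251766,.2731869])
p=onz((K,R,tt),(262,308),.08); k=np.array(status.state()['ee_pos']); print(p,k,np.dot(p-k,[.82,-.573,0]),np.dot(p-k,[.573,.82,0]))
E
```

```text
top0 0 []
scene0 163 [[320, 212], [321, 212], [322, 212], [323, 212], [325, 212], [326, 212], [328, 212], [330, 212], [331, 212], [333, 212], [334, 212], [335, 212], [336, 212], [337, 212], [338, 212], [339, 212], [318, 213], [319, 213], [320, 213], [321, 213], [322, 213], [323, 213], [324, 213], [326, 213], [327, 213], [330, 213], [331, 213], [335, 213], [336, 213], [337, 213], [339, 213], [318, 214], [319, 214], [320, 214], [324, 214], [325, 214], [326, 214], [327, 214], [328, 214], [331, 214]]
w1 90 [[246, 296], [277, 296], [245, 297], [276, 297], [277, 297], [278, 297], [279, 297], [246, 298], [278, 298], [279, 298], [245, 299], [246, 299], [276, 299], [277, 299], [278, 299], [279, 299], [276, 300], [277, 300], [278, 300], [279, 300], [245, 301], [246, 301], [276, 301], [277, 301], [278, 301], [279, 301], [245, 302], [246, 302], [260, 302], [261, 302], [262, 302], [277, 302], [279, 302], [245, 303], [246, 303], [260, 303], [261, 303], [262, 303], [276, 303], [277, 303]]
(array([ 0.59092951, -0.26806906,  0.07577399]), np.float64(0.010338828346748685))
[ 0.57788806 -0.26045443  0.08      ] [ 0.46487707 -0.18235538  0.07438934] 0.1374197636158613 0.0007140784620703777
```

Call:
{"method": "apply_moves", "body": {
  "series": [-0.05,0,-0.2,0,-1,-0.2,0,-0.2,0,-1,-0.35,0,-0.2,0,-1,-0.4,0,-0.2,0,-1,-0.4,0,-0.2,0,-1]
}}

```text
time: 4.88
ee_pos: [0.4731, -0.1882, 0.0792]
tool_rot: [[-0.82, 0.573, -0.0], [0.573, 0.82, 0.0], [0.0, -0.0, -1.0]]
force: [-0.1, 0.6, -3.9]
gripper_width: 0.0188
finger_force: 30.0
```

Call:
{"method": "apply_moves", "body": {
  "series": [-0.08,0,0,0,-1,-0.16,0,0,0,-1,-0.16,0,0,0,-1]
}}

```text
time: 5.25
ee_pos: [0.4766, -0.1906, 0.0795]
tool_rot: [[-0.82, 0.573, 0.0], [0.573, 0.82, -0.0], [-0.0, -0.0, -1.0]]
force: [-0.5, 0.7, -1.9]
gripper_width: 0.0184
finger_force: 30.0
```

Call:
{"method": "apply_moves", "body": {
  "series": [-0.06,0,0,0,-1,-0.12,0,0,0,-1,-0.12,0,0,0,-1]
}}

```text
time: 5.62
ee_pos: [0.479, -0.1923, 0.0794]
tool_rot: [[-0.82, 0.573, 0.0], [0.573, 0.82, -0.0], [-0.0, -0.0, -1.0]]
force: [0.7, 0.5, -2.3]
gripper_width: 0.0181
finger_force: 30.0
```

Call:
{"method": "apply_moves", "body": {
  "series": [-0.06,0,0,0,-1,-0.12,0,0,0,-1,-0.12,0,0,0,-1]
}}

```text
time: 6.0
ee_pos: [0.4815, -0.194, 0.0795]
tool_rot: [[-0.82, 0.573, 0.0], [0.573, 0.82, -0.0], [-0.0, 0.0, -1.0]]
force: [-0.3, 0.4, -3.3]
gripper_width: 0.018
finger_force: 30.0
```

Call:
{"method": "apply_moves", "body": {
  "series": [-0.06,0,0,0,-1,-0.12,0,0,0,-1,-0.12,0,0,0,-1]
}}

```text
time: 6.38
ee_pos: [0.4839, -0.1957, 0.0794]
tool_rot: [[-0.82, 0.573, 0.0], [0.573, 0.82, -0.0], [-0.0, 0.0, -1.0]]
force: [-0.2, 0.8, -1.8]
gripper_width: 0.0184
finger_force: 30.0
```

Call:
{"method": "apply_moves", "body": {
  "series": [-0.06,0,0,0,-1,-0.12,0,0,0,-1,-0.12,0,0,0,-1]
}}

```text
time: 6.75
ee_pos: [0.4853, -0.1966, 0.0791]
tool_rot: [[-0.82, 0.573, -0.002], [0.573, 0.82, 0.001], [0.002, -0.0, -1.0]]
force: [-4.6, 2.2, -0.1]
gripper_width: 0.0182
finger_force: 30.0
```

Call:
{"method": "apply_moves", "body": {
  "series": [-0.06,0,0,0,-1,-0.12,0,0,0,-1,-0.12,0,0,0,-1]
}}

```text
time: 7.12
ee_pos: [0.4854, -0.1966, 0.0784]
tool_rot: [[-0.82, 0.572, -0.007], [0.572, 0.82, 0.005], [0.008, -0.0, -1.0]]
force: [-10.1, 6.6, 1.0]
gripper_width: 0.0184
finger_force: 30.0
```

The slot's end met the pin at TCP (0.4853, -0.1966). The middle hole should therefore be over the pin 55.75 mm further on, at about (0.531, -0.2285). I'll back off and lift clear of the pin.

Call:
{"method": "apply_moves", "body": {
  "series": [0.2,0,0,0,-1,0.4,0,0,0,-1,0.4,0,-0.4,0,-1,0.4,0,-0.8,0,-1,0.4,0,-1.2,0,-1,0.4,0,-1.6,0,-1,0.4,0,-1.8,0,-1,0.4,0,-1.8,0,-1,0.4,0,-1.8,0,-1]
}}

```text
time: 8.25
ee_pos: [0.4805, -0.1933, 0.1243]
tool_rot: [[-0.82, 0.573, 0.0], [0.573, 0.82, -0.0], [-0.0, 0.0, -1.0]]
force: [-0.8, 0.6, -2.6]
gripper_width: 0.0187
finger_force: 30.0
```

```bash
python3 - <<'E'
from h import *
a=viewer.get_image('scene')[...,::-1]; b=viewer.get_image('wrist')[...,::-1]
cv2.imwrite('pics/c4.png',np.hstack([cv2.resize(a[150:270,250:400],(450,360),interpolation=3),cv2.resize(b[150:384,150:370],(338,360))])); s=status.state(); print(s['ee_pos'],s['force'],s['torque'])
E
```

```text
[ 0.48048201 -0.19326957  0.12420005] [-0.01407906 -0.09950867 -2.08224256] [0.09195778 0.15196563 0.05133997]
```

View pics/c4.png

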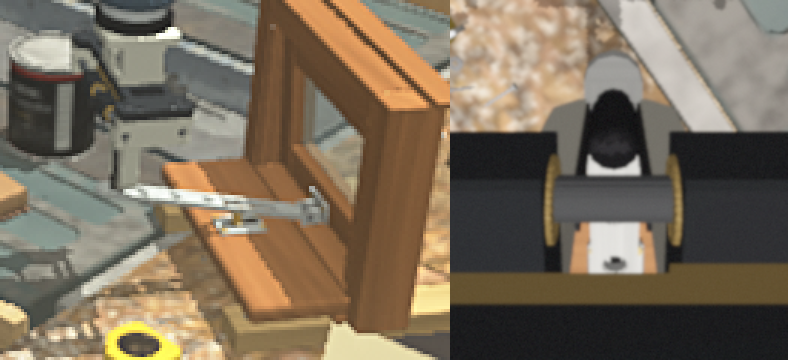

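The bar is lifted clear and the pin shows beneath it on the plate. Now I'll push the sash out, then lower to just above the riding height.

Call:
{"method": "apply_moves", "body": {
  "series": [-0.2,0,0,0,-1,-0.6,0,0,0,-1,-1.0,0,0,0,-1,-1.4,0,0,0,-1,-1.8,0,0,0,-1,-2.2,0,0,0,-1,-2.45,0,0,0,-1,-2.5,0,0.3,0,-1,-2.5,0,0.6,0,-1,-2.5,0,0.8,0,-1,-2.5,0,0.8,0,-1]
}}

```text
time: 9.72
ee_pos: [0.5311, -0.2287, 0.1037]
tool_rot: [[-0.82, 0.573, -0.001], [0.573, 0.82, 0.001], [0.001, -0.0, -1.0]]
force: [-1.7, 2.5, 1.6]
gripper_width: 0.0183
finger_force: 30.0
```

```bash
python3 - <<'E'
from h import *
a=viewer.get_image('scene')[...,::-1]; b=viewer.get_image('top')[...,::-1]
cv2.imwrite('pics/c5.png',np.hstack([cv2.resize(a[150:270,250:400],(450,360),interpolation=3),cv2.resize(b[140:240,290:380],(324,360),interpolation=3)])); s=status.state(); print(s['ee_pos'],s['force'],s['torque'])
E
```

```text
[ 0.5315271  -0.22890872  0.10429634] [-2.59509488  2.42518991  0.30883427] [0.11685514 0.23599446 0.0352899 ]
```

View pics/c5.png

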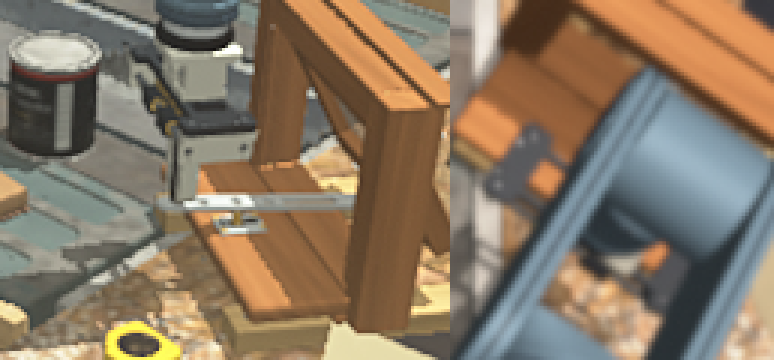

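The sash is pushed open, with the bar above the pin and plate. I'll lower gently to feel for the pin.

Call:
{"method": "apply_moves", "body": {
  "series": [0,0,0.1,0,-1,0,0,0.2,0,-1,0,0,0.28,0,-1,0,0,0.28,0,-1]
}}

```text
time: 10.32
ee_pos: [0.5317, -0.229, 0.0972]
tool_rot: [[-0.82, 0.573, -0.0], [0.573, 0.82, 0.0], [0.0, 0.0, -1.0]]
force: [-2.8, 1.9, 1.0]
gripper_width: 0.0184
finger_force: 30.0
```

Call:
{"method": "apply_moves", "body": {
  "series": [0,0,0.06,0,-1,0,0,0.12,0,-1,0,0,0.12,0,-1]
}}

```text
time: 10.7
ee_pos: [0.5317, -0.2291, 0.0943]
tool_rot: [[-0.82, 0.573, -0.0], [0.573, 0.82, 0.0], [0.0, 0.0, -1.0]]
force: [-1.6, 1.8, 1.8]
gripper_width: 0.0181
finger_force: 30.0
```

Call:
{"method": "apply_moves", "body": {
  "series": [0,0,0.04,0,-1,0,0,0.08,0,-1,0,0,0.08,0,-1]
}}

```text
time: 11.08
ee_pos: [0.5318, -0.2291, 0.0924]
tool_rot: [[-0.82, 0.573, 0.0], [0.573, 0.82, -0.0], [-0.0, 0.0, -1.0]]
force: [-1.9, 2.1, 0.8]
gripper_width: 0.0182
finger_force: 30.0
```

Call:
{"method": "apply_moves", "body": {
  "series": [0.02,0,0.04,0,-1,0.03,0,0.08,0,-1,0.03,0,0.08,0,-1]
}}

```text
time: 11.45
ee_pos: [0.5315, -0.2289, 0.0905]
tool_rot: [[-0.82, 0.573, 0.001], [0.573, 0.82, -0.0], [-0.001, 0.0, -1.0]]
force: [-0.5, 0.9, 1.0]
gripper_width: 0.018
finger_force: 30.0
```

Call:
{"method": "apply_moves", "body": {
  "series": [0.01,0,0.04,0,-1,0.02,0,0.08,0,-1,0.02,0,0.08,0,-1]
}}

```text
time: 11.82
ee_pos: [0.5312, -0.2286, 0.0886]
tool_rot: [[-0.82, 0.573, 0.001], [0.573, 0.82, -0.001], [-0.001, 0.0, -1.0]]
force: [1.7, 1.0, 0.9]
gripper_width: 0.0186
finger_force: 30.0
```

Call:
{"method": "apply_moves", "body": {
  "series": [0.01,0,0.04,0,-1,0.02,0,0.08,0,-1,0.02,0,0.08,0,-1]
}}

```text
time: 12.2
ee_pos: [0.5309, -0.2283, 0.0866]
tool_rot: [[-0.82, 0.573, 0.001], [0.573, 0.82, -0.001], [-0.001, 0.0, -1.0]]
force: [4.2, -0.7, 3.1]
gripper_width: 0.0182
finger_force: 30.0
```

Call:
{"method": "apply_moves", "body": {
  "series": [-0.04,0,0,0,-1,-0.04,0,0,0,-1]
}}

```text
time: 12.45
ee_pos: [0.5309, -0.2284, 0.0863]
tool_rot: [[-0.82, 0.573, -0.001], [0.573, 0.82, 0.001], [0.001, 0.0, -1.0]]
force: [1.6, 2.2, 2.6]
gripper_width: 0.0186
finger_force: 30.0
```

Call:
{"method": "apply_moves", "body": {
  "series": [0,0,0.04,0,-1,0,0,0.08,0,-1,0,0,0.08,0,-1]
}}

```text
time: 12.82
ee_pos: [0.5306, -0.2284, 0.084]
tool_rot: [[-0.82, 0.573, -0.001], [0.573, 0.82, 0.001], [0.001, -0.0, -1.0]]
force: [0.6, 2.0, 0.4]
gripper_width: 0.0182
finger_force: 30.0
```

Call:
{"method": "apply_moves", "body": {
  "series": [0,0,0.04,0,-1,0.01,0,0.08,0,-1,0.01,0,0.08,0,-1]
}}

```text
time: 13.2
ee_pos: [0.5305, -0.2284, 0.0821]
tool_rot: [[-0.82, 0.573, -0.001], [0.573, 0.82, 0.0], [0.001, -0.0, -1.0]]
force: [-0.9, 2.6, 0.5]
gripper_width: 0.0183
finger_force: 30.0
```

Call:
{"method": "apply_moves", "body": {
  "series": [0,0,0.04,0,-1,0.01,0,0.08,0,-1,0.01,0,0.08,0,-1]
}}

```text
time: 13.58
ee_pos: [0.5304, -0.2283, 0.0802]
tool_rot: [[-0.82, 0.573, -0.001], [0.573, 0.82, 0.0], [0.001, -0.0, -1.0]]
force: [-2.1, 3.3, 1.0]
gripper_width: 0.0184
finger_force: 30.0
```

Call:
{"method": "apply_moves", "body": {
  "series": [0,0,0.04,0,-1,0.01,0,0.08,0,-1,0.01,0,0.08,0,-1]
}}

```text
time: 13.95
ee_pos: [0.5303, -0.2282, 0.0783]
tool_rot: [[-0.82, 0.573, -0.0], [0.573, 0.82, 0.0], [0.0, -0.0, -1.0]]
force: [-1.9, 1.5, 0.9]
gripper_width: 0.0187
finger_force: 30.0
```

Call:
{"method": "apply_moves", "body": {
  "series": [0,0,0.04,0,-1,0.01,0,0.08,0,-1,0.01,0,0.08,0,-1]
}}

```text
time: 14.32
ee_pos: [0.5302, -0.228, 0.0763]
tool_rot: [[-0.82, 0.573, -0.0], [0.573, 0.82, 0.0], [0.0, -0.0, -1.0]]
force: [-2.2, 2.0, 1.4]
gripper_width: 0.0188
finger_force: 30.0
```

Call:
{"method": "apply_moves", "body": {
  "series": [0,0,0.04,0,-1,0.01,0,0.08,0,-1,0.01,0,0.08,0,-1]
}}

```text
time: 14.7
ee_pos: [0.5303, -0.2281, 0.0751]
tool_rot: [[-0.82, 0.573, 0.001], [0.573, 0.82, -0.001], [-0.001, -0.0, -1.0]]
force: [-3.9, 2.0, 5.8]
gripper_width: 0.0183
finger_force: 30.0
```

```bash
python3 - <<'E'
from h import *
a=viewer.get_image('scene')[...,::-1]; b=viewer.get_image('wrist')[...,::-1]
cv2.imwrite('pics/c6.png',np.hstack([cv2.resize(a[180:250,270:370],(514,360),interpolation=3),cv2.resize(b[150:384,190:340],(231,360))])); s=status.state(); print(s['ee_pos'],s['force'],s['torque'])
E
```

```text
[ 0.53026742 -0.22802885  0.07510013] [-3.27417948  2.70976782  5.29418127] [ 0.15825404  0.36911297 -0.04632371]
```

View pics/c6.png

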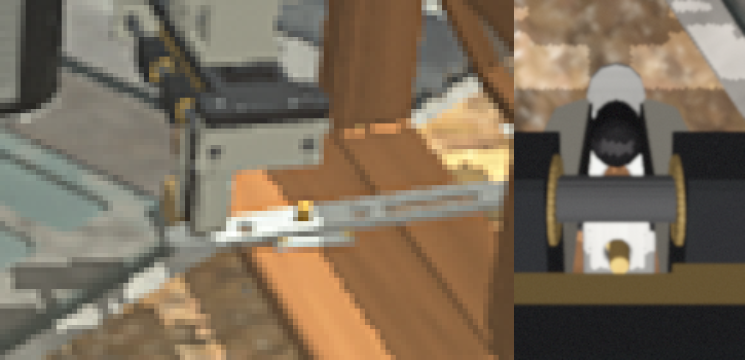

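The brass pin stands up through the middle hole: one hole shows on the knob side, and one hole then the slot on the sash side. The bar is bearing on the plate. I'll let go and withdraw.

Call:
{"method": "apply_moves", "body": {
  "series": [0,0,-0.02,0,-1,0,0,-0.02,0,-0.4,0,0,-0.02,0,0,0,0,-0.02,0,0,0,0,-0.02,0,0]
}}

```text
time: 15.42
ee_pos: [0.5301, -0.228, 0.0748]
tool_rot: [[-0.82, 0.573, 0.0], [0.573, 0.82, 0.0], [-0.0, 0.0, -1.0]]
force: [-0.3, 0.0, -0.5]
gripper_width: 0.0458
finger_force: 0.0
```

Call:
{"method": "apply_moves", "body": {
  "series": [0,0,-0.5,0,0,0,0,-1.2,0,0,0,0,-2.5,0,0,1,0,-4,0,0,3,0,-4.5,0,0,5,0,-4.5,0,0,6,0,-4.5,0,0,6,0,-4.5,0,0,6,0,-4.5,0,0]
}}

```text
time: 16.55
ee_pos: [0.4082, -0.1428, 0.1883]
tool_rot: [[-0.82, 0.573, 0.002], [0.573, 0.82, -0.001], [-0.002, 0.0, -1.0]]
force: [0.1, -0.9, -0.7]
gripper_width: 0.0463
finger_force: 0.0
```

```bash
python3 - <<'E'
from h import *
a=viewer.get_image('scene')[...,::-1]; b=viewer.get_image('wrist')[...,::-1]
cv2.imwrite('pics/c7.png',np.hstack([cv2.resize(a[150:260,260:380],(420,385),interpolation=3),cv2.resize(b[170:384,180:380],(360,385))])); s=status.state(); print(s['ee_pos'],s['force'],s['gripper_width'])
E
```

```text
[ 0.4080963  -0.14281505  0.18769384] [ 0.27031005 -0.4123187  -0.0103367 ] 0.04629163605135662
```

View pics/c7.png

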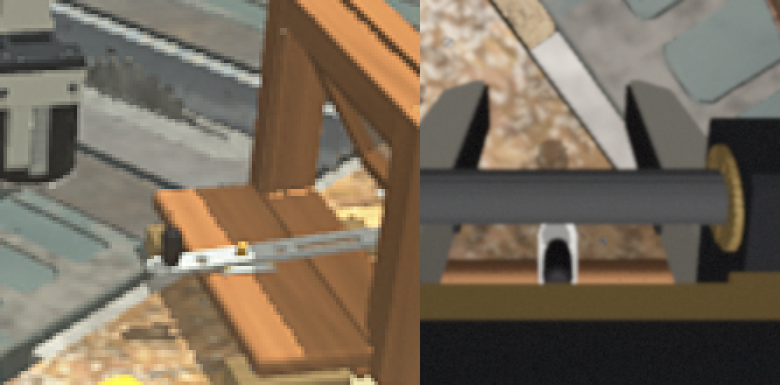

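The pin is through the middle hole and the bar lies on the plate. The sash is held open and the gripper is clear.

```bash
python3 -c "
from plant import order
print(order.hand_in())"
```

```text
the job is handed in; nothing more can be done
None
```

The stay's middle hole is down over the pin and resting on the plate, the sash is held open, the gripper has let go and is clear, and the job is handed in at about 17 s of the 64 s allowed.

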